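# Clear the terminal box and hold its sprung lid open

### The job

A cordless hand microphone has been left on the lid of the terminal box: set it down flat, face up, in the shallow desk tray (lower it in, do not drop it) and let go of it, leaving the lid shut until then. Then raise the lid by the bar at its front to 60 degrees from closed and keep it there so that a colleague can check the terminals; it snaps shut if let go, so finish while still holding it at that angle with the gripper, without letting it fall on the way. Leave the mouse, the mug and the bottle where they are.

Things in the scene. Friction and masses are not known exactly. Their poses are not given: they have to be found in the camera images.
- box: grey open-topped metal terminal box fixed to the desk, 180 (own x) x 220 (own y) x 90 high, walls 5, with terminal strips inside below 45 mm. Origin: centre of its underside, on the desk. Its -x side is the front (bar side), turned roughly to the robot; the lid's hinge runs along its +x top edge. It stands roughly ahead of the robot, turned up to 0.3 rad
- lid (a joint): angle of the box's white lid in rad: 0 shut (flat on the box), growing as its front rises, away from the robot; 60 degrees is 1.047; stop at 1.9. The lid is a plate 180 x 220 x 8 mm, its top 98.5 mm above the desk when shut, about 0.3 kg. Gravity and a hinge spring always push it shut: 3 to 4 N upward at the bar lifts it, 2 to 4 N holds it
- lid_bar (a point): middle of the lid's grab bar, on its axis: round steel bar 10 dia., 120 long, parallel to the hinge (box's y), free between two end arms, so it can turn between fingers. Shut, it is 40 mm in front of the lid's edge and 124.5 above the desk (26 over the lid's top). 220 mm from the hinge along the lid and 34 off its underside plane: it swings on a radius of 222.6 mm. The point turns with the lid
- lid_hinge (a point): point on the hinge axis at the middle of the lid's rear lower edge: 90 mm behind the box's centre (+x of the box), 90.5 mm above the desk; the axis is the box's y axis. The point turns with the lid
- mic: black cordless hand microphone, a block with one half-round end (own +x, with the round grille), 95 long (own x) x 46 wide (own y) x 34 thick (z), 0.1 to 0.2 kg, lying face up on the closed lid at any yaw. Origin: centre of its underside (98.5 mm above the desk at the start), z up out of its grille face
- tray: shallow wooden tray fixed to the desk, 160 (own x) x 130 (own y) x 14 mm high outside, walls 4, floor top 4 mm above the desk; it stands to the left or right of the box. Origin: centre of its underside, on the desk
- mouse: loose black computer mouse 105 x 60 x 33 mm, beside the box on the side away from the tray; origin: centre of its underside. Leave it alone
- mug: loose white mug, 80 mm across, 95 high, handle 35 out towards its +y; origin: centre of its underside. Leave it alone
- bottle: loose clear capped bottle, 64 mm across, 180 high; origin: centre of its underside. Leave it alone

How it is judged (in metres and radians):
On the way, in this order (a step that is already met when the one before it is completed fails the run):
1. the microphone is lowered into the tray while still gripped (z of mic in the frame of tray below 0.03 m and x of mic in the frame of tray between -0.07 and 0.07 m and y of mic in the frame of tray between -0.055 and 0.055 m and contact force between the fingers and mic above 0.5 N), for 0.04 s.
2. the microphone lies flat and face up in the tray, released, with the lid still shut (z of mic in the frame of tray between 0 and 0.009 m and angle between mic's own z axis and vertical below 0.12 rad and x of mic in the frame of tray between -0.07 and 0.07 m and y of mic in the frame of tray between -0.055 and 0.055 m and contact force between the fingers and mic below 0.1 N and linear speed of mic below 0.03 m/s and value of joint lid below 0.1 rad), for 0.2 s.
At the end, for the whole second after the job is handed in: the gripper's fingers hold the lid (contact over 0.5 N, nothing else propping it) still at 60 degrees within 6 degrees, the microphone lies flat and face up on the tray's floor, untouched, and the mouse, mug and bottle are within 30 mm of where they were (z of mic in the frame of tray between 0 and 0.009 m and angle between mic's own z axis and vertical below 0.12 rad and x of mic in the frame of tray between -0.07 and 0.07 m and y of mic in the frame of tray between -0.055 and 0.055 m and contact force between each of the arm, the fingers, lid and mic below 0.1 N and value of joint lid between 0.942 and 1.152 rad and velocity of joint lid between -0.08 and 0.08 rad/s and contact force between the fingers and lid above 0.5 N and contact force between lid and mouse below 0.1 N and contact force between lid and mug below 0.1 N and contact force between lid and bottle below 0.1 N and distance of each of mouse, mug, bottle from where it was at the start of the episode below 0.03 m); the arm keeps its last pose, push and grip.
It fails at once if the lid is raised (over 0.15 rad) while the microphone is not in the tray (value of joint lid above 0.15 rad and not (z of mic in the frame of tray between 0 and 0.009 m and angle between mic's own z axis and vertical below 0.12 rad and x of mic in the frame of tray between -0.07 and 0.07 m and y of mic in the frame of tray between -0.055 and 0.055 m)).
It fails at once if the lid is let fall (closing faster than 3 rad/s) (velocity of joint lid below -3 rad/s).
It fails at once if the mouse is shifted over 30 mm or tipped (distance of mouse from where it was at the start of the episode above 0.03 m or angle between mouse's own z axis and vertical above 0.3 rad).
It fails at once if the mug is shifted over 30 mm or tipped (distance of mug from where it was at the start of the episode above 0.03 m or angle between mug's own z axis and vertical above 0.3 rad).
It fails at once if the bottle is shifted over 30 mm or tipped (distance of bottle from where it was at the start of the episode above 0.03 m or angle between bottle's own z axis and vertical above 0.3 rad).
It also fails if it takes over 54 s, if anything falls off the work surface, if the arm or the gripper's body presses on something with over 40 N, if the wrist force passes 120 N, or if a joint passes its speed limit or range.

### The arm

A 6-joint arm with a two-finger parallel gripper is mounted at the origin on the work surface. World frame = base frame: x ahead of the robot, y to its left, z up, the work surface at z = 0. Lengths are in mm, angles in rad, forces in N, time in s.
With the tool pointing down it reaches from about 325 to 750 mm from the base axis. Payload 7.6 kg.
Tool frame: the origin (TCP) lies midway between the tips of the shut fingers; the grasp point (between the pads) lies 19 mm behind it; x points along the fingers, z is the direction in which the jaws open and shut, and the axes are right-handed (so a half turn about x gives the same grasp; the last joint's range is limited). The gripper opens to 85 mm and grips with 20 to 120 N. Pads are 22 mm wide; open, the fingers measure 114 mm over their backs; the gripper's body (76 mm by 85 mm) begins 54 mm behind the grasp point. The pads swing forward as they close: fully open they stand 13 mm farther back than shut.
Start: joints at [1.182, 0.052, 1.401, -0, 1.689, -0.07], TCP at [164.533, 498.573, 231.323] pointing down, gripper open.
Joint ranges: [-2.9, 2.9], [-0.91, 2.17], [0.12, 2.37], [-1.06, 4.2], [0.26, 2.73], [-2.93, 2.93]. Speed limits (rad/s): [2.57, 2.57, 3.01, 3.14, 3.14, 3.14].

### API

Orientations are given as a unit quaternion [w, x, y, z].
In Python, from cell import get_obs, get_image, job gives the robot as it stands.
- The arm moves only by the tool apply_moves, never from a script. Its argument "motion" is one flat list of numbers, 4 for each row, row after row: the shift along the tool's x, y, z in mm, then the turn about the tool's x in units of 8 degrees (1.0 is 8 degrees). In form: [tx, ty, tz, twist, tx, ty, tz, twist, ...]. A call has 1 to 8 rows; each row shifts and turns the pose as measured when the row begins, along the tool's axes as they then stand; what a row does not reach is not made up. A row lasts 1/10 s, in which the tool goes at most 50 mm and 8.59 degrees, less where a joint would pass 70% of its speed; a pose out of reach is approached as far as the arm can. A call with a gripper value outside its range is refused whole. "grip" is the closure, from 0 (fully open) to 1 (shut), set as the call begins (left out, the last holds). The fingers move at their own pace and stop on an object; "newtons" is the grip in N (left out, the last holds). Time passes only in rows, so rows that do not move let the fingers close. It gives the time, the measured TCP pose, the force and the opening at its end, in the units of the state.
- get_obs(): the state, without advancing time (a new reading comes with each control period).
- get_image(name): name is "scene" or "side" or "wrist"; returns a dict with "image" (420x560x3 uint8, red, green, blue), "fovy" (degrees; the focal length in pixels is half the picture's height over the tangent of half this angle, whatever the lens; pixels are square), "cx", "cy" (the principal point, pixels), "k1" (the pictures are not rectified: a ray, as slopes to the right and down, at radius r is drawn at 1 + k1 r^2 times it, then the intrinsics apply), "world_from_camera" (4x4, takes a point from camera to world coordinates). Camera axes: x right, y up, looking along -z (the intrinsics and any distortion apply to the point x, -y, -z); pixel columns grow to the right and rows downward; lengths in mm; the calibration is good to about 2 mm. A picture is of the moment at which its call begins. There is no depth.
- job.job_done(): hands the job in, once; it reports no verdict.
The state is a dict: "t": time; "joint_pos": joint angles; "joint_velocities": joint speeds; "joint_efforts": joint torques, N m; "ee_pos": TCP position; "eef_rot": TCP orientation; "force": force on the tool from outside, world axes, zero at the start; "moment": the same for the moment, N m; "width": finger opening in mm.
Only numpy, scipy, OpenCV 4.12 (cv2) and the standard library are available. Lean on these libraries where they do the work, as an engineer would, in place of code of your own. Each camera call takes 0.05 s, during which the arm holds its last target.

## Working session

There is one attempt and no reset: what is moved stays moved. The work goes in short steps, Python scripts to look and compute and a tool call to move; the robot and the scene stay as the last step left them, time stands still between calls to the robot, and variables do not carry over. Pictures are saved under pics/ and viewed, and the job is handed in when it is done.

Besides the shell and the picture viewer there is one more tool, called after "Emit:" as a command line: name --argument value ..., lists and objects as JSON in quotes. apply_moves: Moves the arm, as the interface text tells. Its arguments: {"type":"object","properties":{"motion":{"type":"array"},"grip":{"type":"number"},"newtons":{"type":"number"}},"required":["motion"]}

```bash
mkdir -p pics; ls; cat > h.py <<'E'
import numpy as np, cv2
from cell import get_obs, get_image, job
import pickle
def grab(n,tag):
    d=get_image(n); pickle.dump(d,open(f'pics/{tag}.pkl','wb'))
    cv2.imwrite(f'pics/{tag}.png',d['image'][:,:,::-1]); return d
def load(tag): return pickle.load(open(f'pics/{tag}.pkl','rb'))
def K(d):
    f=210/np.tan(np.radians(d['fovy'])/2)
    return np.array([[f,0,d['cx']],[0,f,d['cy']],[0,0,1.]]), np.array([d['k1'],0,0,0.])
def ray(d,u,v):
    k,D=K(d); p=cv2.undistortPointsIter(np.array([[[u,v]]],float),k,D,None,None,(3,100,1e-10))[0,0]
    T=np.array(d['world_from_camera']); return T[:3,3],T[:3,:3]@np.array([p[0],-p[1],-1])
def at(d,u,v,z):
    o,r=ray(d,u,v); return o+r*(z-o[2])/r[2]
def proj(d,P):
    T=np.array(d['world_from_camera']); c=(np.atleast_2d(P)-T[:3,3])@T[:3,:3]
    c=c*[1,-1,-1]; k,D=K(d)
    return cv2.projectPoints(c.reshape(-1,1,3),np.zeros(3),np.zeros(3),k,D)[0][:,0]
def crop(tag,x0,y0,x1,y1,s,out):
    im=cv2.imread(f'pics/{tag}.png')[y0:y1,x0:x1]; cv2.imwrite(f'pics/{out}.png',cv2.resize(im,None,fx=s,fy=s,interpolation=cv2.INTER_CUBIC))
E
python3 - <<'E'
from h import *
for n in ('scene','side','wrist'):
    d=grab(n,n+'0'); print(n,d['fovy'],d['cx'],d['cy'],d['k1']); print(np.round(d['world_from_camera'],3))
print(get_obs())
a=[cv2.imread(f'pics/{n}0.png') for n in ('scene','side')]
E
```

```text
pics
scene 42.75650593477272 286.79738466685484 214.2844736997861 -0.10558737385312411
[[ 5.260000e-01 -7.180000e-01  4.560000e-01  1.034178e+03]
 [ 8.500000e-01  4.480000e-01 -2.760000e-01 -2.835750e+02]
 [-6.000000e-03  5.320000e-01  8.460000e-01  9.996550e+02]
 [ 0.000000e+00  0.000000e+00  0.000000e+00  1.000000e+00]]
side 48.27220556821995 281.1134171524773 207.48921040457395 -0.08746806215298386
[[ 9.94000e-01  7.30000e-02 -8.50000e-02  4.82490e+02]
 [-1.11000e-01  5.56000e-01 -8.24000e-01 -9.15338e+02]
 [-1.30000e-02  8.28000e-01  5.61000e-01  7.35687e+02]
 [ 0.00000e+00  0.00000e+00  0.00000e+00  1.00000e+00]]
wrist 66.65517974870053 274.41061493932324 207.8588941783068 -0.07143347163646219
[[ 3.14000e-01 -8.97000e-01 -3.11000e-01  8.52320e+01]
 [ 9.50000e-01  2.96000e-01  1.04000e-01  5.24783e+02]
 [-1.00000e-03 -3.28000e-01  9.45000e-01  3.73362e+02]
 [ 0.00000e+00  0.00000e+00  0.00000e+00  1.00000e+00]]
{'t': 0.15, 'joint_pos': array([ 1.18172571e+00,  5.26475881e-02,  1.40147655e+00,  2.64555654e-05,
        1.68862018e+00, -7.02942051e-02]), 'joint_velocities': array([ 0.0008851 , -0.00193191, -0.00325629, -0.00106374,  0.00041243,
        0.00029334]), 'joint_efforts': array([ 4.28918738e-04, -3.81950390e+01, -3.60423338e+01, -9.54893039e-05,
        4.68131300e-03, -2.56876223e-05]), 'ee_pos': array([164.4189319 , 498.3487243 , 230.69674653]), 'eef_rot': array([ 0.57266784, -0.41451292,  0.57336945,  0.41409909]), 'force': array([ 0.14275614, -0.38329844,  0.01158988]), 'moment': array([-0.02450353,  0.03159741, -0.00028377]), 'width': 85.53043283213356}
```

View pics/scene0.png

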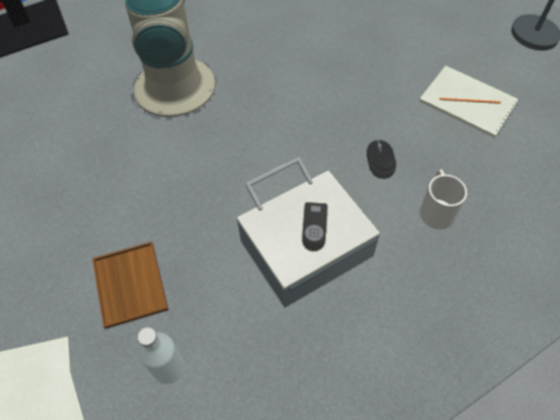

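View pics/side0.png

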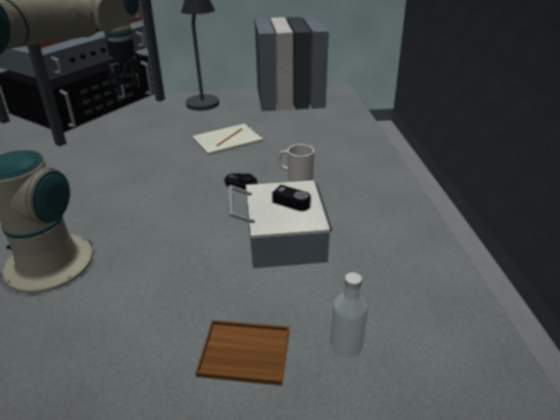

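View pics/wrist0.png

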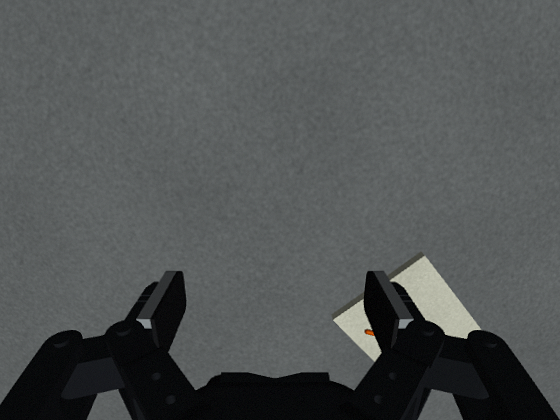

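The scene view shows the box in the centre (lid about (308,228)), the mic at (315,225), the tray at (131,284), the bottle at (160,355), the mouse at (381,158) and the mug at (443,200). I'll enlarge crops next.

```bash
python3 - <<'E'
from h import *
crop('scene0',225,150,390,310,4.5,'c1')
crop('scene0',80,230,190,390,3.7,'c2')
crop('side0',215,140,345,280,4.2,'c3')
crop('side0',180,310,300,390,6,'c4')
E
```

```text
(no output)
```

View pics/c1.png

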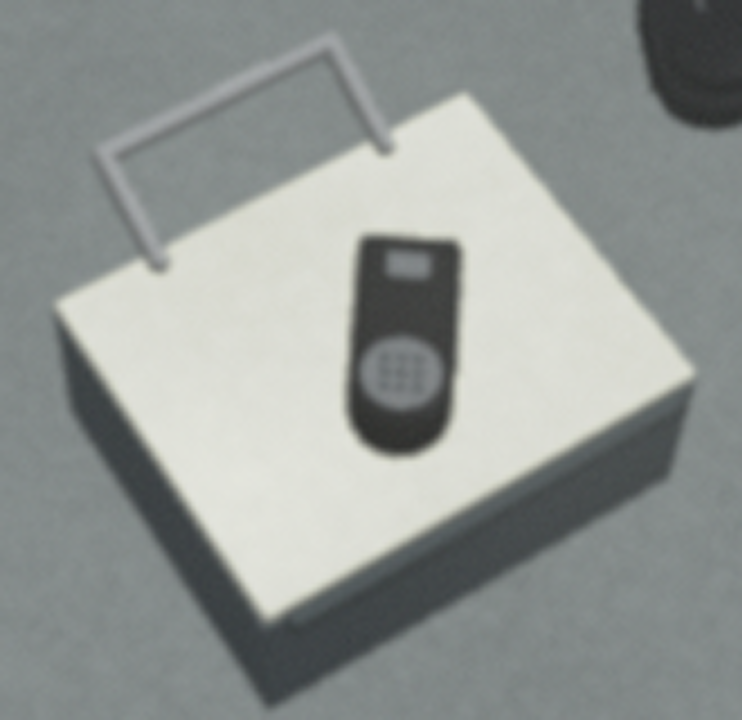

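View pics/c2.png

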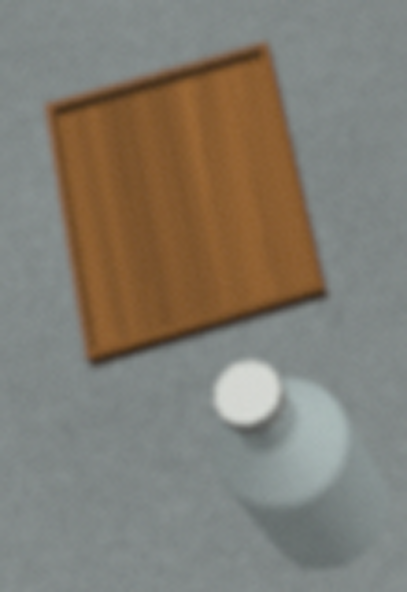

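View pics/c3.png

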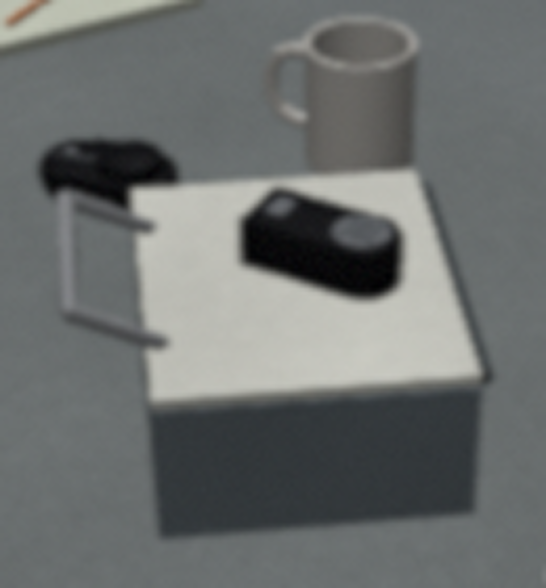

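View pics/c4.png

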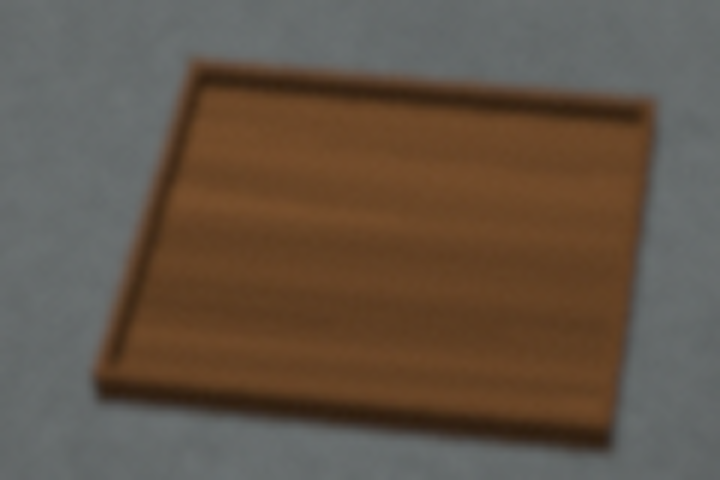

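```bash
python3 - <<'E'
from h import *
s=load('scene0'); e=load('side0')
def C(d,x0,y0,sc,p,z): return at(d,x0+(p[0]+.5)/sc-.5,y0+(p[1]+.5)/sc-.5,z)
def show(n,L):
    print(n); [print('  ',np.round(p,1)) for p in L]; return [p for p in L]
def rect(L):
    L=np.array(L)[:,:2]; print('   c',L.mean(0).round(1),'sides',[round(float(np.linalg.norm(L[(i+1)%4]-L[i])),1) for i in range(4)],
     'yaw',[round(float(np.arctan2(*(L[(i+1)%4]-L[i])[::-1])),3) for i in range(4)])
a=lambda p,z:C(s,225,150,4.5,p,z); b=lambda p,z:C(e,215,140,4.2,p,z)
rect(show('lid scene',[a(p,98.5) for p in [(465,93),(695,372),(268,622),(55,303)]]))
rect(show('lid side',[b(p,98.5) for p in [(130,187),(415,172),(483,380),(150,402)]]))
show('bar scene',[a(p,124.5) for p in [(103,153),(333,40)]])
show('bar side',[b(p,124.5) for p in [(66,314),(68,197)]])
show('mic scene c,c,grille',[a(p,132.5) for p in [(362,238),(461,242),(402,373)]])
show('mic side corner,grille',[b(p,132.5) for p in [(283,190),(245,217),(362,231)]])
t=lambda p,z:C(s,80,230,3.7,p,z); u=lambda p,z:C(e,180,310,6,p,z)
rect(show('tray scene',[t(p,14) for p in [(48,105),(267,44),(326,293),(91,358)]]))
rect(show('tray side',[u(p,14) for p in [(195,62),(655,98),(612,432),(98,378)]]))
show('bottle cap',[t((247,393),180), ])
show('mouse,mug', [at(s,381,158,20),at(s,446,190,95)])
E
```

```text
lid scene
   [502.2 140.2  98.5]
   [679.5 140.5  98.5]
   [681.9 -77.9  98.5]
   [502.1 -77.5  98.5]
   c [591.4  31.3] sides [177.3, 218.4, 179.8, 217.7] yaw [0.002, -1.56, 3.139, 1.57]
lid side
   [499.1 141.6  98.5]
   [678.4 136.1  98.5]
   [678.1 -84.   98.5]
   [498.9 -80.4  98.5]
   c [588.6  28.3] sides [179.4, 220.1, 179.2, 222.1] yaw [-0.031, -1.573, 3.122, 1.57]
bar scene
   [459.8 -27.3 124.5]
   [460.4  93.6 124.5]
bar side
   [457.3 -30.2 124.5]
   [461.1  91.9 124.5]
mic scene c,c,grille
   [563.3  42.9 132.5]
   [587.5  77.9 132.5]
   [628.6  20.6 132.5]
mic side corner,grille
   [587.5  69.8 132.5]
   [562.4  43.  132.5]
   [627.1  19.4 132.5]
tray scene
   [ 380.1 -365.7   14. ]
   [ 410.1 -241.6   14. ]
   [ 566.7 -277.8   14. ]
   [ 534.9 -401.2   14. ]
   c [ 473.  -321.6] sides [127.7, 160.7, 127.5, 158.9] yaw [1.333, -0.227, -1.823, 2.916]
tray side
   [ 406.7 -243.9   14. ]
   [ 560.2 -278.5   14. ]
   [ 531.2 -406.8   14. ]
   [ 377.8 -369.9   14. ]
   c [ 469.  -324.8] sides [157.4, 131.6, 157.9, 129.2] yaw [-0.221, -1.793, 2.905, 1.345]
bottle cap
   [ 669.6 -328.3  180. ]
mouse,mug
   [491.4 301.7  20. ]
   [671.  321.3  95. ]
```

```bash
cat > fit.py <<'E'
from h import *
from scipy.optimize import minimize
th=np.linspace(-np.pi/2,np.pi/2,20)
def micpts(x,y,yaw,z):
    o=np.vstack([[-47.5,23],[-47.5,-23],np.c_[24.5+23*np.cos(th),23*np.sin(th)]])
    R=np.array([[np.cos(yaw),-np.sin(yaw)],[np.sin(yaw),np.cos(yaw)]]); q=o@R.T+[x,y]
    return np.vstack([np.c_[q,q*0+z][:,:3],np.c_[q,q*0+z+34][:,:3]])
def mask(d,x,y,yaw,z,S=8):
    h=cv2.convexHull(proj(d,micpts(x,y,yaw,z)).astype(np.float32))
    m=np.zeros((420,560),np.uint8); cv2.fillPoly(m,[np.round((h)*256).astype(np.int32)],255,cv2.LINE_AA,8); return m/255.
def fit(views,x0,z):
    def cost(p):
        return sum(np.abs(mask(d,*p,z)-m)[roi].sum()/m[roi].sum() for d,m,roi in views)
    r=minimize(cost,x0,method='Nelder-Mead',options=dict(initial_simplex=[x0]+[np.add(x0,v) for v in ([8,0,0],[0,8,0],[0,0,.2])]))
    return r.x,r.fun,[minimize(lambda p:np.abs(mask(v[0],*p,z)-v[1])[v[2]].sum()/v[1][v[2]].sum(),r.x,method='Nelder-Mead',options=dict(initial_simplex=[r.x]+[np.add(r.x,w) for w in ([4,0,0],[0,4,0],[0,0,.1])])) for v in views]
if __name__=='__main__':
    V=[]
    for tag,(x0,y0,x1,y1) in (('scene0',(298,196,333,256)),('side0',(270,182,315,214))):
        d=load(tag); g=d['image'].mean(2); roi=(slice(y0,y1),slice(x0,x1))
        lid=np.percentile(g[roi],92); m=np.clip((lid-g)/(lid-45),0,1)
        # fill the grille/label
        b=(m>.5).astype(np.uint8); z=np.zeros_like(b); z[roi]=b[roi]
        c=max(cv2.findContours(z,0,2)[0],key=cv2.contourArea); f=np.zeros_like(b); cv2.drawContours(f,[c],-1,1,-1)
        print(tag,lid,f.sum()); V.append((d,np.where(f,1.,0.),roi))
    x,f,I=fit(V,np.array([604,40,-.63]),98.5); print(x,f); [print(i.x,i.fun) for i in I]
E
python3 fit.py
```

```text
scene0 219.0 1063
side0 189.33333333333334 742
[607.00258843  36.81769033  -0.6596884 ] 0.4204288634284364
[607.00258843  36.81769033  -0.6596884 ] 0.19506022540719015
[608.58677026  37.52060804  -0.71569749] 0.20266370699223085
```

```bash
python3 - <<'E'
from fit import *
o=[]
for tag,(x0,y0,x1,y1) in (('scene0',(290,190,340,260)),('side0',(262,175,322,220))):
    d=load(tag); im=cv2.imread(f'pics/{tag}.png'); m=mask(d,606,38,-.66,98.5)
    c=cv2.resize(im[y0:y1,x0:x1],(400,400*(y1-y0)//(x1-x0)),interpolation=cv2.INTER_CUBIC); mm=cv2.resize(m[y0:y1,x0:x1],c.shape[1::-1])
    cs=cv2.findContours((mm>.5).astype(np.uint8),0,1)[0]; cv2.drawContours(c,cs,-1,(0,0,255),1); o.append(cv2.copyMakeBorder(c,0,560-c.shape[0],0,0,0))
cv2.imwrite('pics/ov.png',np.hstack(o))
E
```

```text
(no output)
```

View pics/ov.png

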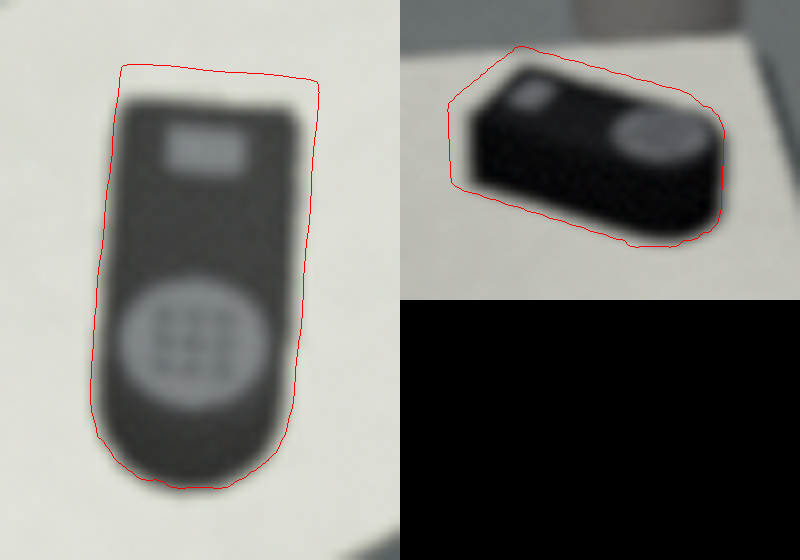

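```bash
sed -i 's/^def mask/SC=[1.,1.]\ndef mask/; s/def micpts.*/def micpts(x,y,yaw,z):\n    L,W=95*SC[0]\/2,46*SC[0]\/2/; s/o=np.vstack.*/o=np.vstack([[-L,W],[-L,-W],np.c_[L-W+W*np.cos(th),W*np.sin(th)]])/; s/z+34/z+34*SC[1]/' fit.py
python3 - <<'E'
import fit; from fit import *
src=open('fit.py').read().split("__main__':")[1]
for a in (.85,.88,.91,.94,1):
  for b in (.85,.92,1):
    fit.SC[:]=[a,b]; SC[:]=[a,b]; print('SC',a,b); 
    import textwrap,io,contextlib
    f=io.StringIO()
    with contextlib.redirect_stdout(f): exec(textwrap.dedent(src))
    print(f.getvalue().split('\n',2)[2])
E
```

```text
Traceback (most recent call last):
AttributeError: 'function' object has no attribute 'SC'
```

```bash
python3 - <<'E'
from fit import *
import textwrap,io,contextlib
src=open('fit.py').read().split("__main__':")[1]
for a in (.85,.88,.91,.94,1):
  for b in (.85,.92,1):
    SC[:]=[a,b]
    f=io.StringIO()
    ns=dict(globals())
    with contextlib.redirect_stdout(f): exec(textwrap.dedent(src),ns)
    print('SC',a,b,f.getvalue().split('\n',2)[2].replace('\n',' | '))
E
```

```text
SC 0.85 0.85 [609.02345395  35.88165205  -0.62567122] 0.23239515511914843 | [609.00085732  34.79630582  -0.65116505] 0.11319056314906019 | [609.1658963   36.05805398  -0.61095862] 0.11422757782358225 | 
SC 0.85 0.92 [609.51705177  34.30986901  -0.61921135] 0.21563871825732017 | [609.7806808   34.08598768  -0.62407854] 0.09703207717706086 | [ 6.07845249e+02  3.59199509e+01 -5.80361794e-01] 0.10513714919930237 | 
SC 0.85 1 [609.03406992  34.65212355  -0.62224439] 0.22141487134977175 | [609.18048572  34.48534389  -0.62710836] 0.08180694667330715 | [ 6.08288109e+02  3.46946513e+01 -5.14485823e-01] 0.12319116325775593 | 
SC 0.88 0.85 [609.46965389  34.46886039  -0.6236517 ] 0.16805512030687778 | [609.43510768  34.39689612  -0.63366088] 0.06618338774832604 | [607.74482225  37.91316988  -0.62054573] 0.0842925849585117 | 
SC 0.88 0.92 [609.11694458  34.57924141  -0.61570779] 0.15197899888047658 | [609.07707213  34.65058967  -0.61940045] 0.05508641838673381 | [607.88938446  37.09628328  -0.63275511] 0.09068231066011309 | 
SC 0.88 1 [609.35679952  34.50271885  -0.62510153] 0.1716416622205424 |
[... 1258 characters left out ...]
0171961  -0.62272076] 0.08314241971482854 | [609.20904441  32.41058978  -0.63060442] 0.12858199883727076 | 
SC 1 0.85 [607.50214498  37.01417437  -0.67393703] 0.2878397842034984 | [607.53743229  35.2718005   -0.65737237] 0.15447955287477172 | [608.73226268  37.10834298  -0.686079  ] 0.11253105015591143 | 
SC 1 0.92 [607.06223996  36.71704404  -0.63809178] 0.34377637314887965 | [607.22150917  36.14058445  -0.66179855] 0.1746813494918193 | [607.32093965  36.84824705  -0.63995113] 0.16022408963585436 | 
SC 1 1 [607.00258843  36.81769033  -0.6596884 ] 0.4204288634284364 | [607.00258843  36.81769033  -0.6596884 ] 0.19506022540719015 | [608.58677026  37.52060804  -0.71569749] 0.20266370699223085 |
```

```bash
cat > go.py <<'E'
from h import *
import sys
from scipy.spatial.transform import Rotation as Ro
def go(x,y,z,yaw):
    o=get_obs(); q=o['eef_rot']; R=Ro.from_quat([q[1],q[2],q[3],q[0]]).as_matrix()
    d=R.T@(np.array([x,y,z])-o['ee_pos'])
    zy=np.arctan2(R[1,2],R[0,2]); 
    # sign: twist about tool x; x points down => yaw change = -twist
    dy=(yaw-zy+np.pi/2)%np.pi-np.pi/2
    print('t',round(o['t'],2),'pos',o['ee_pos'].round(1),'jawyaw',round(zy,3),'xaxis',R[:,0].round(3),'j1,j6',o['joint_pos'][[0,5]].round(2),'w',round(o['width'],1),'F',o['force'].round(1))
    print('tool shift',d.round(1),'tool-x turn units',round(-dy/np.radians(8),2), 'with straight-down frame only if x~-z')
    print('R',R.round(3).tolist())
go(*map(float,sys.argv[1:]))
E
python3 go.py 608.5 35 231 0.94
```

```text
t 0.15 pos [164.4 498.3 230.7] jawyaw 1.252 xaxis [-0.    -0.001 -1.   ] j1,j6 [ 1.18 -0.07] w 85.5 F [ 0.1 -0.4  0. ]
tool shift [  -0.  -566.9 -300.8] tool-x turn units 2.23 with straight-down frame only if x~-z
R [[-0.0, -0.95, 0.313], [-0.001, 0.313, 0.95], [-1.0, 0.0, -0.001]]
```

Emit:
apply_moves --motion '[0,-44,-23,0,0,-44,-23,0,0,-44,-23,0,0,-44,-23,0,0,-44,-23,0,0,-44,-23,0,0,-44,-23,0,0,-44,-23,0]' --grip 0 --newtons 40

```text
t: 0.95
ee_pos: [441.6, 211.8, 228.0]
eef_rot: [0.569, -0.418, 0.572, 0.418]
force: [0.2, 1.5, -0.3]
width: 84.9
```

```bash
python3 go.py 608.5 35 231 0.94
```

```text
t 0.95 pos [441.6 211.8 228. ] jawyaw 1.264 xaxis [-0.003 -0.003 -1.   ] j1,j6 [ 0.37 -0.89] w 84.9 F [ 0.2  1.5 -0.3]
tool shift [  -3.  -212.5 -118.2] tool-x turn units 2.32 with straight-down frame only if x~-z
R [[-0.003, -0.953, 0.302], [-0.003, 0.302, 0.953], [-1.0, 0.002, -0.004]]
```

Emit:
apply_moves --motion '[0,-42,-23,0,0,-42,-23,0,0,-42,-23,0,0,-42,-23,0,0,-30,-18,0,0,0,0,0.8,0,0,0,0.8,0,0,0,0.7]'

```text
t: 1.75
ee_pos: [604.6, 31.6, 222.6]
eef_rot: [0.629, -0.314, 0.637, 0.315]
force: [0.0, -0.0, 0.3]
width: 85.7
```

```bash
python3 go.py 608.5 35 231 0.94; python3 -c "
from h import *
grab('wrist','wrist1')"
```

```text
t 1.75 pos [604.6  31.6 222.6] jawyaw 0.923 xaxis [-0.01  -0.004 -1.   ] j1,j6 [-0.01 -0.93] w 85.7 F [ 0.  -0.   0.3]
tool shift [-8.4 -1.   5. ] tool-x turn units -0.12 with straight-down frame only if x~-z
R [[-0.01, -0.797, 0.603], [-0.004, 0.603, 0.797], [-1.0, 0.006, -0.009]]
```

View pics/wrist1.png

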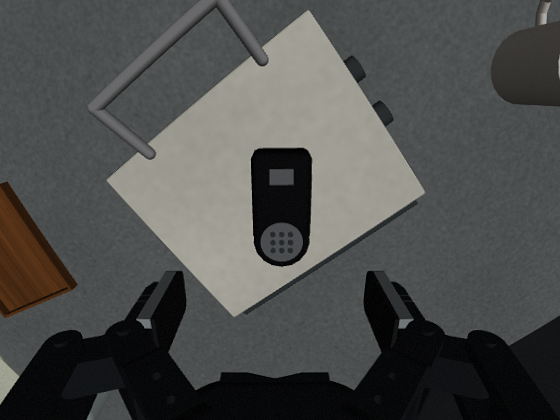

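The wrist view shows the mic upright: back corners at (252,149) and (311,149), tip at (281,266), nicely parallel to the jaws. I'll cross-check its position from this view.

```bash
python3 - <<'E'
from h import *
d=load('wrist1')
P=[at(d,*p,132.5) for p in [(252,149),(311,149),(281,265),(281,243)]]
print(np.round(P,1)); m=(P[0]+P[1])/2; print('width',np.linalg.norm(P[0]-P[1]),'len',np.linalg.norm(P[2]-m),'mid',(m+P[2])/2,'yaw',np.arctan2(*(P[2]-m)[1::-1]))
L=[at(d,*p,98.5) for p in [(108,180),(308,11),(424,192),(235,316)]]; print('lid',np.round(L,1))
B=[at(d,*p,124.5) for p in [(94,107),(216,2)]]; print('bar',np.round(B,1))
E
```

```text
[[555.8  47.6 132.5]
 [581.7  81.9 132.5]
 [644.7   7.6 132.5]
 [628.7  19.6 132.5]]
width 42.97463740008972 len 95.03803387952944 mid [606.74059587  36.20111048 132.5       ] yaw -0.6452249854865413
lid [[502.  -75.3  98.5]
 [501.8 140.2  98.5]
 [678.3 140.2  98.5]
 [679.  -75.6  98.5]]
bar [[459.6 -27.9 124.5]
 [463.2  88.7 124.5]]
```

```bash
python3 go.py 607.5 35.5 101 0.93
```

```text
t 1.8 pos [604.5  31.7 222.5] jawyaw 0.919 xaxis [-0.01  -0.004 -1.   ] j1,j6 [-0.01 -0.93] w 85.2 F [ 0.3 -0.2  0.7]
tool shift [121.5  -0.8   6. ] tool-x turn units -0.08 with straight-down frame only if x~-z
R [[-0.01, -0.795, 0.607], [-0.004, 0.607, 0.795], [-1.0, 0.006, -0.009]]
```

Emit:
apply_moves --motion '[20,0,3,0,25,0,2,0,25,0,0,0,20,0,0,0,12,0,0,0,0,0,0,0]'

```text
t: 2.4
ee_pos: [606.3, 35.8, 116.5]
eef_rot: [0.628, -0.316, 0.636, 0.317]
force: [0.5, -0.7, 0.2]
width: 85.5
```

```bash
python3 go.py 607.5 35.5 101 0.93
```

```text
t 2.4 pos [606.3  35.8 116.5] jawyaw 0.93 xaxis [-0.01  -0.003 -1.   ] j1,j6 [-0.   -0.93] w 85.5 F [ 0.5 -0.7  0.2]
tool shift [15.5 -1.2  0.6] tool-x turn units -0.0 with straight-down frame only if x~-z
R [[-0.01, -0.801, 0.598], [-0.003, 0.598, 0.801], [-1.0, 0.006, -0.009]]
```

Emit:
apply_moves --motion '[8,-1,0,0,6,0,0,0,0,0,0,0]'

```text
t: 2.7
ee_pos: [608.1, 35.2, 103.9]
eef_rot: [0.629, -0.317, 0.635, 0.317]
force: [-0.2, -0.1, 0.0]
width: 85.7
```

```bash
python3 go.py 607.5 35.5 101 0.93;python3 -c "
from h import *
grab('side','side2'); crop('side2',215,120,345,240,4.6,'c5')"
```

```text
t 2.7 pos [608.1  35.2 103.9] jawyaw 0.931 xaxis [-0.007 -0.003 -1.   ] j1,j6 [-0.   -0.93] w 85.7 F [-0.2 -0.1  0. ]
tool shift [ 2.9  0.7 -0.1] tool-x turn units 0.01 with straight-down frame only if x~-z
R [[-0.007, -0.802, 0.597], [-0.003, 0.597, 0.802], [-1.0, 0.003, -0.007]]
```

View pics/c5.png

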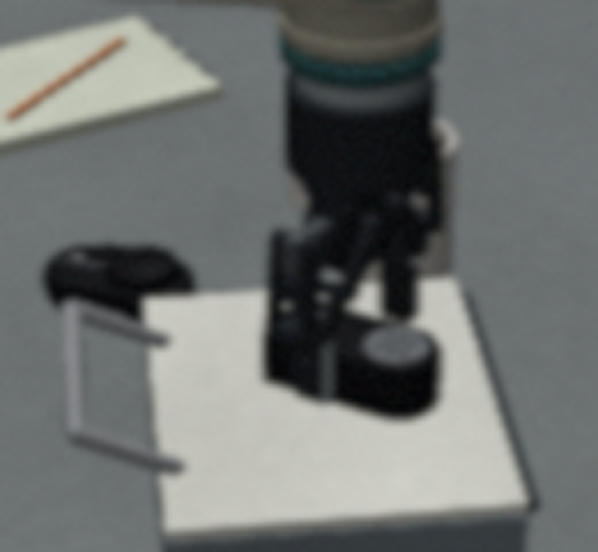

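The near finger stands beside the middle of the mic at about (320,350) in the crop. I'll close now.

Emit:
apply_moves --motion '[2,0,0,0,0,0,0,0,0,0,0,0,0,0,0,0,0,0,0,0,0,0,0,0]' --grip 1 --newtons 40

```text
t: 3.35
ee_pos: [609.1, 35.1, 104.2]
eef_rot: [0.63, -0.318, 0.633, 0.317]
force: [0.3, 0.0, -0.2]
width: 45.5
```

```bash
python3 go.py 607.5 35.5 101 0.93;python3 -c "
from h import *
grab('wrist','wrist3')"
```

```text
t 3.35 pos [609.1  35.1 104.2] jawyaw 0.931 xaxis [-0.003 -0.004 -1.   ] j1,j6 [-0.   -0.93] w 45.5 F [ 0.3  0.  -0.2]
tool shift [ 3.2  1.5 -0.6] tool-x turn units 0.01 with straight-down frame only if x~-z
R [[-0.003, -0.802, 0.597], [-0.004, 0.597, 0.802], [-1.0, 0.0, -0.005]]
```

View pics/wrist3.png

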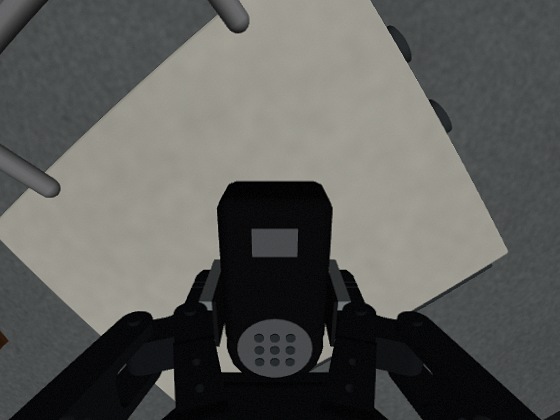

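Emit:
apply_moves --motion '[-10,0,0,0,-20,0,0,0,-35,0,0,0,-35,0,0,0,-30,0,0,0,-15,0,0,0,0,0,0,0]'

```text
t: 4.1
ee_pos: [608.6, 35.7, 256.9]
eef_rot: [0.63, -0.318, 0.634, 0.317]
force: [0.2, -0.6, -0.6]
width: 45.4
```

```bash
python3 go.py 471 -323 240 -0.225; python3 -c "
from h import *
grab('scene','scene4')"
```

```text
t 4.1 pos [608.6  35.7 256.9] jawyaw 0.931 xaxis [-0.005 -0.004 -1.   ] j1,j6 [-0.   -0.93] w 45.4 F [ 0.2 -0.6 -0.6]
tool shift [  18.9 -103.8 -369.8] tool-x turn units 8.28 with straight-down frame only if x~-z
R [[-0.005, -0.802, 0.597], [-0.004, 0.597, 0.802], [-1.0, 0.002, -0.006]]
```

View pics/scene4.png

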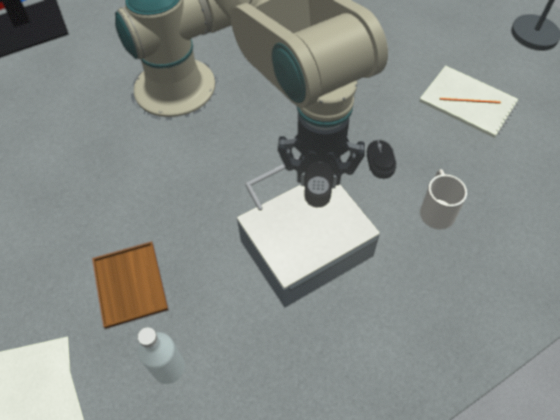

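The mic is held at (318,190) and the lid is clear. Next I'll carry it over to the tray.

Emit:
apply_moves --motion '[0,-6,-22,0,0,-12,-42,0,0,-12,-42,0,0,-12,-42,0,0,-12,-42,0,0,-12,-42,0,0,-12,-42,0,0,-12,-42,0]'

```text
t: 4.95
ee_pos: [486.3, -275.8, 244.0]
eef_rot: [0.623, -0.316, 0.637, 0.326]
force: [0.9, -0.5, -0.9]
width: 45.6
```

```bash
python3 go.py 471 -323 240 -0.225
```

```text
t 4.95 pos [ 486.3 -275.8  244. ] jawyaw 0.942 xaxis [-0.025  0.004 -1.   ] j1,j6 [-0.58 -1.52] w 45.6 F [ 0.9 -0.5 -0.9]
tool shift [  4.2 -15.5 -47.1] tool-x turn units 8.36 with straight-down frame only if x~-z
R [[-0.025, -0.809, 0.588], [0.004, 0.588, 0.809], [-1.0, 0.022, -0.012]]
```

Emit:
apply_moves --motion '[0,-12,-30,0,0,0,0,1,0,0,0,1,0,0,0,1,0,0,0,1,0,0,0,1,0,0,0,1,0,0,0,1]'

```text
t: 5.75
ee_pos: [470.1, -312.5, 228.7]
eef_rot: [0.69, 0.035, 0.722, -0.024]
force: [0.7, 0.5, -1.1]
width: 45.3
```

```bash
python3 go.py 471 -323 240 -0.225
```

```text
t 5.75 pos [ 470.1 -312.5  228.7] jawyaw -0.082 xaxis [-0.045  0.017 -0.999] j1,j6 [-0.65 -0.57] w 45.3 F [ 0.7  0.5 -1.1]
tool shift [-11.5 -10.3   1.2] tool-x turn units 1.02 with straight-down frame only if x~-z
R [[-0.045, 0.082, 0.996], [0.017, 0.997, -0.082], [-0.999, 0.014, -0.046]]
```

Emit:
apply_moves --motion '[0,-5,0,0.6,0,-5,0,0.4,0,0,0,0,0,0,0,0]'

```text
t: 6.15
ee_pos: [467.1, -321.1, 222.0]
eef_rot: [0.683, 0.087, 0.722, -0.075]
force: [0.4, 0.3, -0.2]
width: 45.3
```

```bash
python3 go.py 471 -323 240 -0.225; python3 -c "
from h import *
for n in ('scene','wrist'): grab(n,n+'5')"
```

```text
t 6.15 pos [ 467.1 -321.1  222. ] jawyaw -0.229 xaxis [-0.053  0.024 -0.998] j1,j6 [-0.66 -0.43] w 45.3 F [ 0.4  0.3 -0.2]
tool shift [-18.2  -0.8   3.2] tool-x turn units -0.03 with straight-down frame only if x~-z
R [[-0.053, 0.228, 0.972], [0.024, 0.974, -0.227], [-0.998, 0.011, -0.057]]
```

View pics/scene5.png

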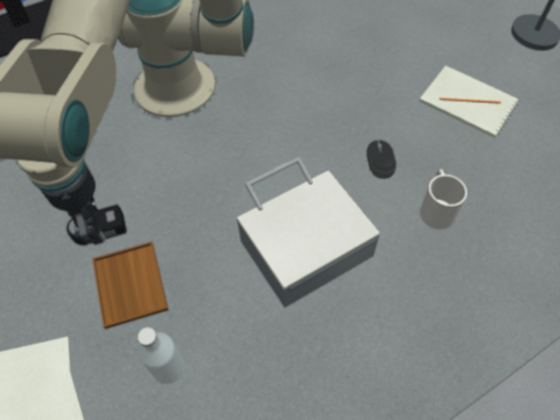

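View pics/wrist5.png

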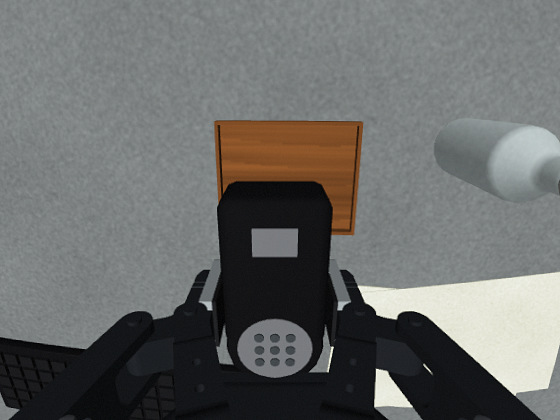

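Mic hanging over the tray, with the jaws parallel to the tray's x; the tool has leaned about 0.06 rad toward the base. I'll start lowering and watch that lean.

Emit:
apply_moves --motion '[40,0,5,0,45,0,3,0,45,0,3,0]'

```text
t: 6.55
ee_pos: [475.5, -323.1, 97.3]
eef_rot: [0.689, 0.083, 0.716, -0.077]
force: [1.2, -0.7, -2.1]
width: 45.1
```

```bash
python3 go.py 471 -323 40 -0.225
```

```text
t 6.55 pos [ 475.5 -323.1   97.3] jawyaw -0.226 xaxis [-0.038  0.012 -0.999] j1,j6 [-0.65 -0.43] w 45.1 F [ 1.2 -0.7 -2.1]
tool shift [57.4 -1.1 -2.1] tool-x turn units -0.01 with straight-down frame only if x~-z
R [[-0.038, 0.224, 0.974], [0.012, 0.975, -0.224], [-0.999, 0.004, -0.04]]
```

Emit:
apply_moves --motion '[30,0,-2,0,20,0,0,0,0,0,0,0]'

```text
t: 6.85
ee_pos: [467.9, -318.2, 37.5]
eef_rot: [0.685, 0.084, 0.72, -0.073]
force: [1.1, -0.2, -0.9]
width: 45.1
```

```bash
python3 go.py 471 -323 10 -0.225; python3 -c "
from h import *
for n in ('side','scene'): grab(n,n+'6')
crop('side6',160,260,340,400,4,'c6')"
```

```text
t 6.85 pos [ 467.9 -318.2   37.5] jawyaw -0.222 xaxis [-0.048  0.021 -0.999] j1,j6 [-0.66 -0.43] w 45.1 F [ 1.1 -0.2 -0.9]
tool shift [27.2 -4.2  5.5] tool-x turn units 0.02 with straight-down frame only if x~-z
R [[-0.048, 0.221, 0.974], [0.021, 0.975, -0.22], [-0.999, 0.01, -0.052]]
```

View pics/c6.png

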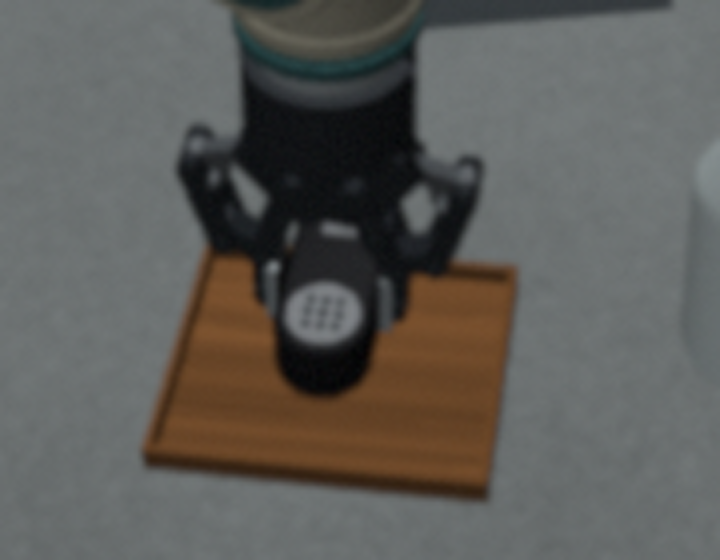

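View pics/scene6.png

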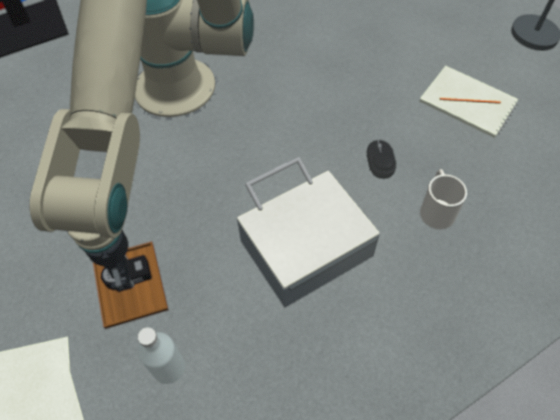

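The mic is within the tray outline in both views. I'll lower the rest slowly.

Emit:
apply_moves --motion '[10,-3,4,0,10,-2,2,0,4,0,1,0]'

```text
t: 7.25
ee_pos: [477.7, -328.3, 20.9]
eef_rot: [0.69, 0.081, 0.716, -0.076]
force: [-0.5, -0.1, -1.8]
width: 44.9
```

```bash
python3 go.py 471 -323 10 -0.225
```

```text
t 7.25 pos [ 477.7 -328.3   20.9] jawyaw -0.222 xaxis [-0.036  0.011 -0.999] j1,j6 [-0.66 -0.43] w 44.9 F [-0.5 -0.1 -1.8]
tool shift [11.2  3.7 -7.3] tool-x turn units 0.02 with straight-down frame only if x~-z
R [[-0.036, 0.22, 0.975], [0.011, 0.975, -0.22], [-0.999, 0.003, -0.037]]
```

Emit:
apply_moves --motion '[5,0,-2,0,5,0,-1,0,2,0,0,0]'

```text
t: 7.55
ee_pos: [474.9, -328.1, 10.3]
eef_rot: [0.69, 0.08, 0.715, -0.076]
force: [-9.2, 7.5, 21.8]
width: 45.6
```

```bash
python3 go.py 471 -323 10 -0.225
```

```text
t 7.55 pos [ 474.9 -328.1   10.3] jawyaw -0.222 xaxis [-0.034  0.01  -0.999] j1,j6 [-0.66 -0.44] w 45.6 F [-9.2  7.5 21.8]
tool shift [ 0.5  4.1 -4.9] tool-x turn units 0.02 with straight-down frame only if x~-z
R [[-0.034, 0.22, 0.975], [0.01, 0.975, -0.22], [-0.999, 0.002, -0.036]]
```

Touchdown with 22 N upward. I'll ease up and release.

Emit:
apply_moves --motion '[-0.5,0,0,0,0,0,0,0]'

```text
t: 7.75
ee_pos: [475.0, -328.2, 11.5]
eef_rot: [0.691, 0.08, 0.715, -0.076]
force: [-0.3, -1.0, -1.1]
width: 45.4
```

Emit:
apply_moves --motion '[0,0,0,0,0,0,0,0,0,0,0,0,0,0,0,0]' --grip 0.2

```text
t: 8.15
ee_pos: [475.1, -328.3, 11.4]
eef_rot: [0.691, 0.08, 0.715, -0.077]
force: [1.2, 0.4, -0.9]
width: 68.3
```

```bash
python3 go.py 471 -323 10 -0.225; python3 -c "
from h import *
for n in ('side','wrist'): grab(n,n+'7')
crop('side7',160,260,340,400,4,'c7')"
```

```text
t 8.15 pos [ 475.1 -328.3   11.4] jawyaw -0.222 xaxis [-0.033  0.009 -0.999] j1,j6 [-0.66 -0.44] w 68.3 F [ 1.2  0.4 -0.9]
tool shift [ 1.6  4.3 -5.1] tool-x turn units 0.02 with straight-down frame only if x~-z
R [[-0.033, 0.22, 0.975], [0.009, 0.975, -0.22], [-0.999, 0.001, -0.034]]
```

View pics/c7.png

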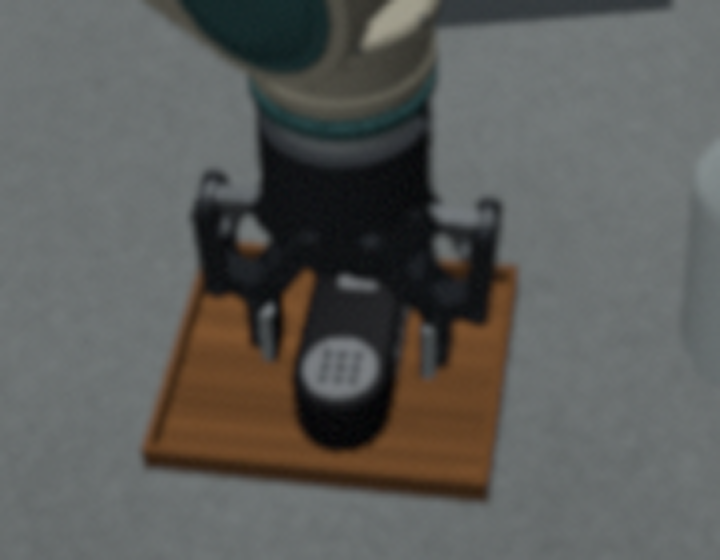

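View pics/wrist7.png

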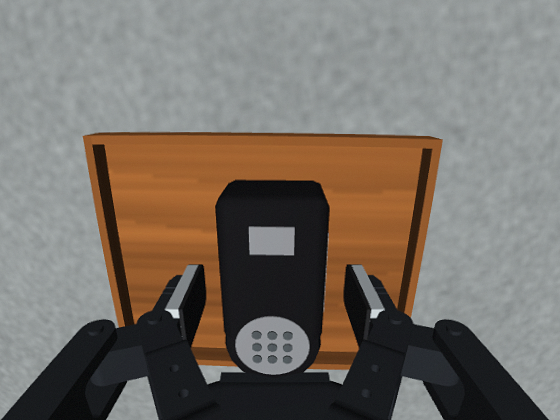

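The mic lies flat inside the tray with both pads clear of it. I'll go straight up.

Emit:
apply_moves --motion '[0,0,0,0,-8,0,0,0,-20,0,0,0,-40,0,0,0,-45,0,0,0,-45,0,0,0,-30,0,0,0]'

```text
t: 8.95
ee_pos: [479.1, -328.3, 202.5]
eef_rot: [0.687, 0.082, 0.718, -0.074]
force: [0.5, -0.2, 0.2]
width: 68.6
```

```bash
python3 go.py 460 31 190 0; python3 -c "
from h import *
for n in ('scene','side'): grab(n,n+'8')
crop('side8',160,260,340,400,4,'c8')"
```

```text
t 8.95 pos [ 479.1 -328.3  202.5] jawyaw -0.222 xaxis [-0.042  0.016 -0.999] j1,j6 [-0.66 -0.44] w 68.6 F [ 0.5 -0.2  0.2]
tool shift [ 18.9 346.1 -97.1] tool-x turn units -1.59 with straight-down frame only if x~-z
R [[-0.042, 0.22, 0.975], [0.016, 0.975, -0.22], [-0.999, 0.006, -0.044]]
```

View pics/c8.png

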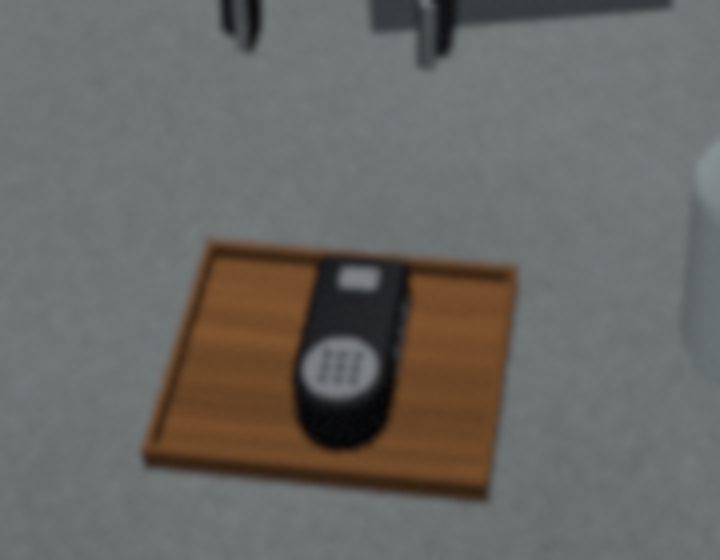

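View pics/scene8.png

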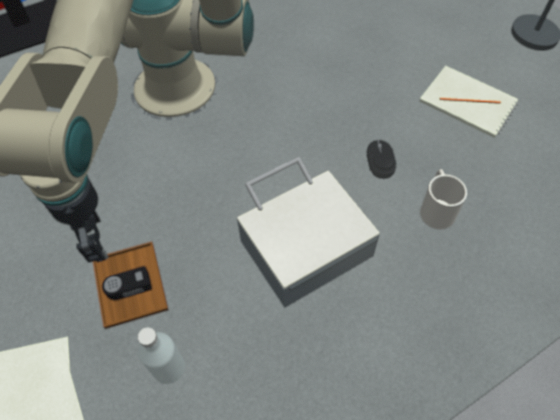

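```bash
python3 - <<'E'
from h import *
d=load('side8')
c=lambda p,z:at(d,160+(p[0]+.5)/4-.5,260+(p[1]+.5)/4-.5,z)
P=[c((322,258),38),c((408,260),38),c((341,369),38),c((341,449),4)]
print(np.round(P,1))
# tray frame
o=np.array([471,-323]);a=-.225;R=np.array([[np.cos(a),-np.sin(a)],[np.sin(a),np.cos(a)]])
for p in P: print(((p[:2]-o)@R).round(1))
E
```

```text
[[ 463.9 -283.7   38. ]
 [ 505.6 -290.    38. ]
 [ 469.8 -352.1   38. ]
 [ 466.8 -370.8    4. ]]
[-15.7  36.8]
[26.3 39.9]
[  5.3 -28.7]
[  6.6 -47.6]
```

The mic sits at about (5,-5) mm in the tray frame with all ends inside the walls. Now on to the bar.

Emit:
apply_moves --motion '[0,25,-6,0,0,45,-12,0,0,45,-12,0,0,45,-12,0,0,45,-12,0,0,45,-12,0,0,40,-12,-0.8,0,20,-5,-0.8]' --grip 0.2 --newtons 60

```text
t: 9.85
ee_pos: [462.9, 0.2, 207.5]
eef_rot: [0.694, 0.004, 0.72, 0.004]
force: [0.1, -0.3, 0.2]
width: 68.4
```

```bash
python3 go.py 460 31 190 0
```

```text
t 9.85 pos [4.629e+02 2.000e-01 2.075e+02] jawyaw 0.001 xaxis [-0.038  0.012 -0.999] j1,j6 [-0.08 -0.08] w 68.4 F [ 0.1 -0.3  0.2]
tool shift [17.9 30.6 -2.2] tool-x turn units 0.01 with straight-down frame only if x~-z
R [[-0.038, -0.0, 0.999], [0.012, 1.0, 0.001], [-0.999, 0.012, -0.038]]
```

Emit:
apply_moves --motion '[10,16,-2,0,15,14,0,0,15,0,0,0,0,0,0,0]'

```text
t: 10.25
ee_pos: [457.6, 35.7, 166.4]
eef_rot: [0.694, 0.001, 0.72, 0.008]
force: [0.0, -0.3, -0.7]
width: 68.7
```

```bash
python3 go.py 460 31 106 0; python3 -c "
from h import *
for n in ('side','wrist'): grab(n,n+'9')
crop('side9',190,110,330,250,4,'c9')"
```

```text
t 10.25 pos [457.6  35.7 166.4] jawyaw 0.011 xaxis [-0.038  0.012 -0.999] j1,j6 [-0.01 -0.02] w 68.7 F [ 0.  -0.3 -0.7]
tool shift [60.2 -5.5  4.7] tool-x turn units 0.08 with straight-down frame only if x~-z
R [[-0.038, -0.01, 0.999], [0.012, 1.0, 0.011], [-0.999, 0.013, -0.038]]
```

View pics/c9.png

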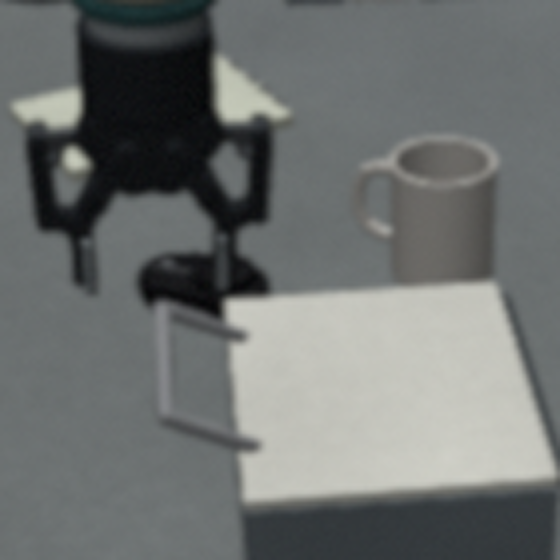

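View pics/wrist9.png

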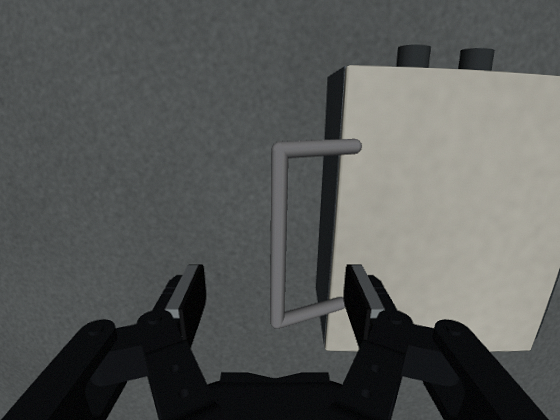

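The bar (column about 279) runs midway between the pads and parallel to them, so I'll lower.

Emit:
apply_moves --motion '[15,0,2,0,20,0,1,0,12,0,0,0,0,0,0,0]'

```text
t: 10.75
ee_pos: [462.5, 34.5, 124.4]
eef_rot: [0.697, 0.002, 0.717, 0.007]
force: [0.9, -0.3, 1.0]
width: 68.1
```

```bash
python3 go.py 460 31 106 0
```

```text
t 10.75 pos [462.5  34.5 124.4] jawyaw 0.007 xaxis [-0.027  0.012 -1.   ] j1,j6 [-0.01 -0.02] w 68.1 F [ 0.9 -0.3  1. ]
tool shift [18.5 -3.7 -2. ] tool-x turn units 0.05 with straight-down frame only if x~-z
R [[-0.027, -0.007, 1.0], [0.012, 1.0, 0.007], [-1.0, 0.012, -0.027]]
```

Emit:
apply_moves --motion '[10,0,-1,0,8,0,-1,0,0,0,0,0]'

```text
t: 11.05
ee_pos: [460.8, 34.2, 107.2]
eef_rot: [0.698, 0.002, 0.716, 0.007]
force: [-0.4, -0.4, -0.6]
width: 68.2
```

```bash
python3 go.py 460 31 106 0
```

```text
t 11.05 pos [460.8  34.2 107.2] jawyaw 0.006 xaxis [-0.024  0.012 -1.   ] j1,j6 [-0.01 -0.02] w 68.2 F [-0.4 -0.4 -0.6]
tool shift [ 1.2 -3.3 -0.8] tool-x turn units 0.05 with straight-down frame only if x~-z
R [[-0.024, -0.006, 1.0], [0.012, 1.0, 0.006], [-1.0, 0.012, -0.024]]
```

Emit:
apply_moves --motion '[0,0,0,0,0,0,0,0,0,0,0,0,0,0,0,0,0,0,0,0,0,0,0,0,0,0,0,0]' --grip 1 --newtons 60

```text
t: 11.75
ee_pos: [458.4, 34.2, 108.5]
eef_rot: [0.696, 0.002, 0.718, 0.006]
force: [-0.5, -0.3, 0.1]
width: 7.8
```

```bash
python3 go.py 460 31 106 0; python3 -c "
from h import *
for n in ('side','wrist'): grab(n,n+'10')
crop('side10',190,110,330,250,4,'c10')"
```

```text
t 11.75 pos [458.4  34.2 108.5] jawyaw 0.007 xaxis [-0.031  0.012 -0.999] j1,j6 [-0.01 -0.02] w 7.8 F [-0.5 -0.3  0.1]
tool shift [ 2.5 -3.3  1.7] tool-x turn units 0.05 with straight-down frame only if x~-z
R [[-0.031, -0.006, 0.999], [0.012, 1.0, 0.007], [-0.999, 0.012, -0.031]]
```

View pics/c10.png

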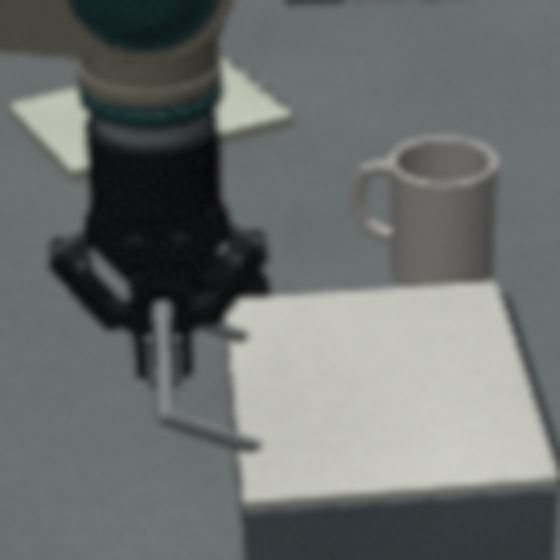

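View pics/wrist10.png

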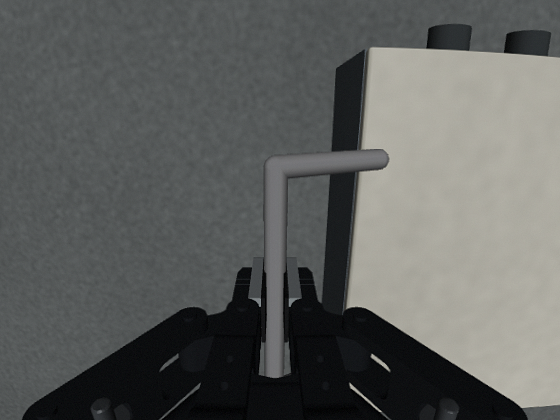

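The bar passes between the pads (wrist view, column about 277). A width of 7.8 is a bit below the 10 mm bar, so I'll lift gently and check whether the lid follows.

Emit:
apply_moves --motion '[-6,0,0,0,-8,0,1,0,-10,0,2,0,0,0,0,0]'

```text
t: 12.25
ee_pos: [463.2, 34.2, 132.4]
eef_rot: [0.696, 0.002, 0.718, 0.007]
force: [1.0, -0.5, -5.3]
width: 7.9
```

```bash
cat > arc.py <<'E'
from h import *
from scipy.spatial.transform import Rotation as Ro
import sys
o=get_obs(); q=o['eef_rot']; R=Ro.from_quat([q[1],q[2],q[3],q[0]]).as_matrix()
g=o['ee_pos']-19*R[:,0]; r=g-np.array([680,31,90.5]); phi=np.arctan2(r[2],-r[0]); th=np.degrees(phi)-8.785
print('t',round(o['t'],2),'g',g.round(1),'theta',round(th,1),'radius',round(np.hypot(r[0],r[2]),1),'F',o['force'].round(1),'M',o['moment'].round(2),'w',round(o['width'],1),'tilt',R[:,0].round(3))
for a in map(float,sys.argv[1:]):
    f=np.radians(a+8.785); p=np.array([680-222.6*np.cos(f),g[1],90.5+222.6*np.sin(f)]); print(a,'tool shift from now',(R.T@(p-g)).round(1))
E
python3 arc.py 10 15 20 30; python3 -c "
from h import *
grab('side','side11')
crop('side11',190,110,330,250,4,'c11')"
```

```text
t 12.25 g [463.8  34.  151.4] theta 6.9 radius 224.6 F [ 1.  -0.5 -5.3] M [ 0.    0.06 -0.04] w 7.9 tilt [-0.03   0.013 -0.999]
10.0 tool shift from now [-11.    0.1   5.1]
15.0 tool shift from now [-29.3   0.3  11.7]
20.0 tool shift from now [-46.9   0.5  19.7]
30.0 tool shift from now [-79.8   0.7  40.3]
```

View pics/c11.png

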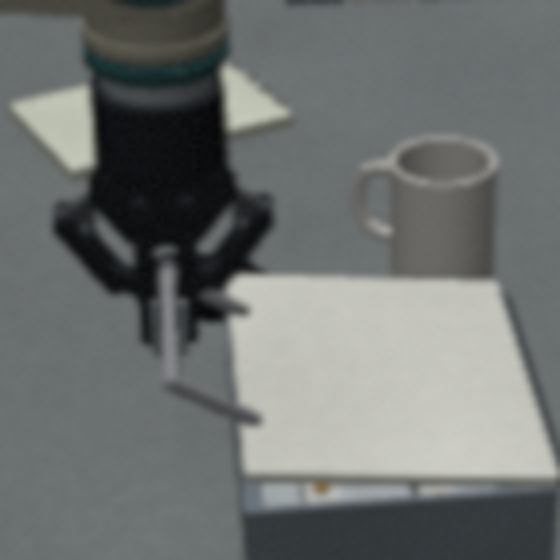

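The lid follows: there is now a gap with the terminals showing at (320,490), and the force is -5 N. I'll continue along the arc.

Emit:
apply_moves --motion '[-12,0,5,0,-12,0,5,0,-12,0,5,0,-11,0,5,0]'

```text
t: 12.7
ee_pos: [478.1, 34.2, 173.7]
eef_rot: [0.688, 0.002, 0.726, 0.007]
force: [-3.1, 1.1, -2.5]
width: 7.7
```

```bash
python3 arc.py 25 30 35 40
```

```text
t 12.7 g [479.1  34.  192.7] theta 18.2 radius 225.4 F [-3.1  1.1 -2.5] M [ 0.17  0.65 -0.06] w 7.7 tilt [-0.054  0.013 -0.998]
25.0 tool shift from now [-22.4   0.2  14.7]
30.0 tool shift from now [-38.6   0.3  25.3]
35.0 tool shift from now [-53.9   0.4  37.3]
40.0 tool shift from now [-68.    0.5  50.6]
```

Emit:
apply_moves --motion '[-11,0,7,0,-11,0,7,0,-10,0,7,0,-10,0,8,0]'

```text
t: 13.1
ee_pos: [504.3, 34.2, 216.1]
eef_rot: [0.68, 0.002, 0.733, 0.007]
force: [-8.2, 1.1, 0.4]
width: 7.4
```

```bash
python3 arc.py 40 45 50 55 60
```

```text
t 13.1 g [505.7  33.9 235. ] theta 30.9 radius 226.4 F [-8.2  1.1  0.4] M [ 0.08  1.76 -0.1 ] w 7.4 tilt [-0.074  0.013 -0.997]
40.0 tool shift from now [-24.9   0.1  25.9]
45.0 tool shift from now [-38.2   0.2  40.1]
50.0 tool shift from now [-50.1   0.2  55.4]
55.0 tool shift from now [-60.7   0.2  71.7]
60.0 tool shift from now [-69.8   0.2  88.9]
```

Emit:
apply_moves --motion '[-8,0,10,0,-8,0,10,0,-8,0,11,0,-7,0,11,0]'

```text
t: 13.5
ee_pos: [542.2, 34.2, 254.3]
eef_rot: [0.674, 0.002, 0.739, 0.007]
force: [-13.5, 0.7, 10.2]
width: 7.4
```

```bash
python3 arc.py 45 50 55 60;  python3 -c "
from h import *
grab('side','side12')"
```

```text
t 13.5 g [544.   34.  273.2] theta 44.5 radius 227.8 F [-13.5   0.7  10.2] M [-0.    2.66 -0.1 ] w 7.4 tilt [-0.091  0.012 -0.996]
45.0 tool shift from now [ 2.7 -0.1  4.8]
50.0 tool shift from now [-9.5 -0.1 19.9]
55.0 tool shift from now [-20.3  -0.1  36. ]
60.0 tool shift from now [-29.7  -0.1  53. ]
```

View pics/side12.png

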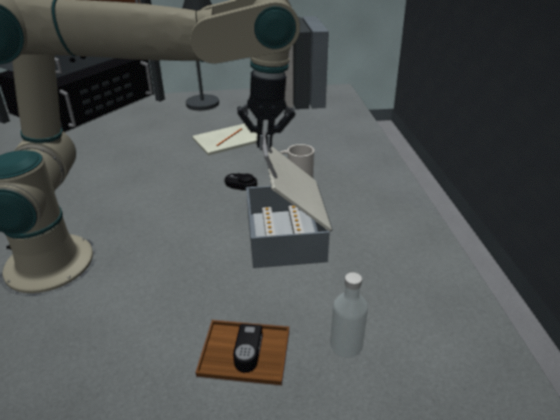

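The lid is at about 44° with terminals visible at (280,220), and the mic is in the tray at (247,347). Force is about 17 N along the radius, away from the hinge, so I'll keep the current radius and add a little.

```bash
sed -i 's/19\*R/16*R/; s/222.6\*np/(np.hypot(r[0],r[2])+1)*np/g' arc.py; python3 arc.py 47 50 55 60
```

```text
t 13.55 g [545.2  34.  271.6] theta 44.6 radius 225.8 F [-14.1  -0.1  13.3] M [ 0.09  2.46 -0.07] w 7.4 tilt [-0.088  0.012 -0.996]
47.0 tool shift from now [-7.   0.   6.7]
50.0 tool shift from now [-14.3   0.   16.1]
55.0 tool shift from now [-25.3   0.   32.5]
60.0 tool shift from now [-34.8   0.   49.9]
```

Emit:
apply_moves --motion '[-8,0,7,0,-8,0,9,0,-7,0,10,0]'

```text
t: 13.85
ee_pos: [572.5, 34.2, 274.8]
eef_rot: [0.674, 0.002, 0.739, 0.007]
force: [-4.8, 0.4, -0.2]
width: 7.3
```

```bash
python3 arc.py 55 58 60 62; python3 -c "
from h import *
grab('side','side13'); crop('side13',200,100,350,280,3.3,'c13')"
```

```text
t 13.85 g [574.   34.  290.8] theta 53.3 radius 226.6 F [-4.8  0.4 -0.2] M [ 0.05  1.   -0.08] w 7.3 tilt [-0.091  0.012 -0.996]
55.0 tool shift from now [-4.4  0.   5.1]
58.0 tool shift from now [-10.4  -0.   15.4]
60.0 tool shift from now [-14.   -0.   22.5]
62.0 tool shift from now [-17.4  -0.   29.7]
```

View pics/c13.png

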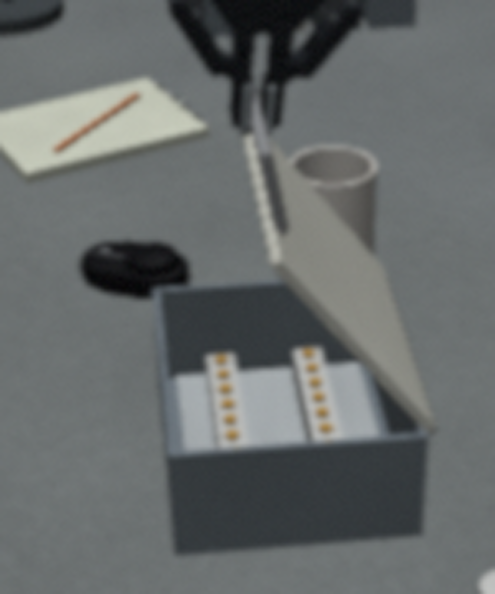

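Emit:
apply_moves --motion '[-6,0,9,0,-6,0,10,0,0,0,0,0]'

```text
t: 14.2
ee_pos: [593.7, 34.1, 285.4]
eef_rot: [0.673, 0.002, 0.739, 0.007]
force: [-3.7, 0.8, -1.3]
width: 7.6
```

```bash
python3 arc.py 58 60 62; python3 -c "
from h import *
grab('side','side14'); crop('side14',200,100,350,280,3.3,'c14'); grab('scene','scene14'); crop('scene14',220,100,400,310,2.8,'c15')"
```

```text
t 14.2 g [595.1  34.  301.3] theta 59.3 radius 227.2 F [-3.7  0.8 -1.3] M [ 0.12  0.5  -0.11] w 7.6 tilt [-0.093  0.012 -0.996]
58.0 tool shift from now [ 1.5  0.  -5. ]
60.0 tool shift from now [-2.2  0.   2.1]
62.0 tool shift from now [-5.6 -0.   9.3]
```

View pics/c14.png

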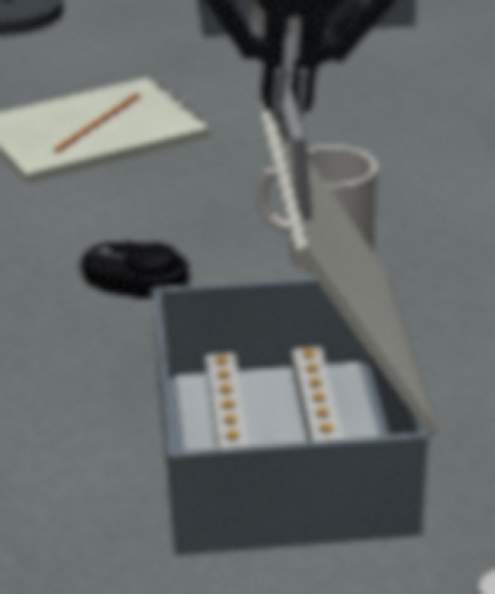

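View pics/c15.png

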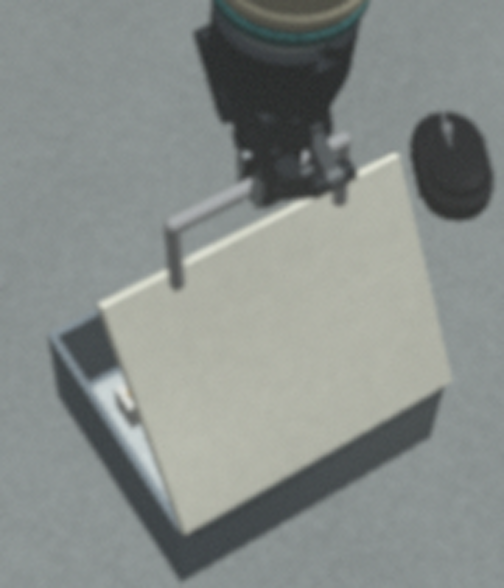

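```bash
python3 - <<'E'
from h import *
d=load('scene14'); e=load('side14')
sc=[(220+(p[0]+.5)/2.8-.5,100+(p[1]+.5)/2.8-.5) for p in [(100,303),(398,155)]]
sd=(200+(302+.5)/3.3-.5,100+(248+.5)/3.3-.5)
bs=(220+(172+.5)/2.8-.5,100+(225+.5)/2.8-.5)
def pt(th,s,n,y,h): t=np.radians(th); return np.array([h-s*np.cos(t)+n*np.sin(t),y,90.5+s*np.sin(t)+n*np.cos(t)])
for th in range(52,68,2):
    for h in (680,):
        P=proj(d,[pt(th,180,8,-79,h),pt(th,180,8,141,h),pt(th,220,34,-29,h)]); Q=proj(e,[pt(th,180,8,-79,h),pt(th,180,0,-79,h)])
        print(th,(P-np.array(sc+[bs])).round(1).tolist(),(Q-sd).round(1).tolist())
E
```

```text
52 [[-5.4, -2.6], [-6.4, -3.4], [-7.9, -5.6]] [[-7.4, 4.3], [-10.4, 6.6]]
54 [[-4.0, -1.5], [-4.6, -2.7], [-5.8, -4.1]] [[-5.0, 2.7], [-8.0, 4.8]]
56 [[-2.6, -0.4], [-2.7, -1.9], [-3.7, -2.4]] [[-2.4, 1.1], [-5.6, 3.2]]
58 [[-1.1, 0.9], [-0.7, -1.0], [-1.5, -0.6]] [[0.1, -0.4], [-3.1, 1.6]]
60 [[0.5, 2.3], [1.3, -0.0], [0.8, 1.4]] [[2.8, -1.8], [-0.5, 0.1]]
62 [[2.1, 3.8], [3.4, 1.1], [3.2, 3.6]] [[5.5, -3.2], [2.1, -1.4]]
64 [[3.7, 5.5], [5.5, 2.4], [5.6, 5.9]] [[8.2, -4.4], [4.8, -2.7]]
66 [[5.4, 7.2], [7.6, 3.8], [8.1, 8.4]] [[11.0, -5.6], [7.5, -4.0]]
```

Scene and side corners fit 58–60°, which agrees with the 59.3° from the kinematics. I'll nudge slightly, then check it is at rest.

Emit:
apply_moves --motion '[-1,0,3,0]'

```text
t: 14.4
ee_pos: [595.5, 34.1, 286.1]
eef_rot: [0.673, 0.002, 0.74, 0.007]
force: [-4.5, 0.3, 1.3]
width: 7.6
```

```bash
python3 arc.py; python3 -c "
from h import *
for i in range(4): get_image('wrist')
grab('side','side15');grab('scene','scene15'); print(abs(get_obs()['joint_velocities']).max())"; python3 arc.py
```

```text
t 14.4 g [597.   33.9 302. ] theta 59.8 radius 227.2 F [-4.5  0.3  1.3] M [ 0.06  0.95 -0.08] w 7.6 tilt [-0.094  0.012 -0.996]
0.0028298658968505036
t 14.7 g [597.4  34.  302.1] theta 59.9 radius 227.2 F [-5.5  1.2  2.1] M [ 0.06  0.93 -0.09] w 7.3 tilt [-0.093  0.012 -0.996]
```

View pics/side15.png

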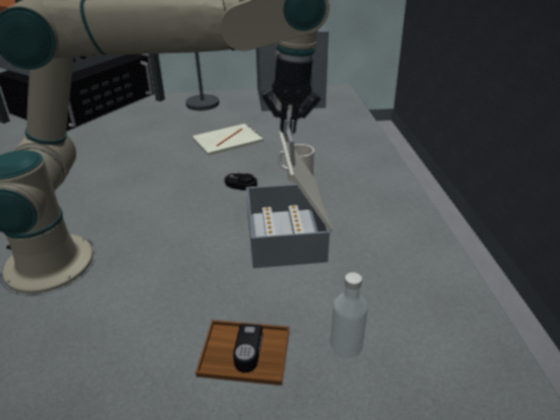

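View pics/scene15.png

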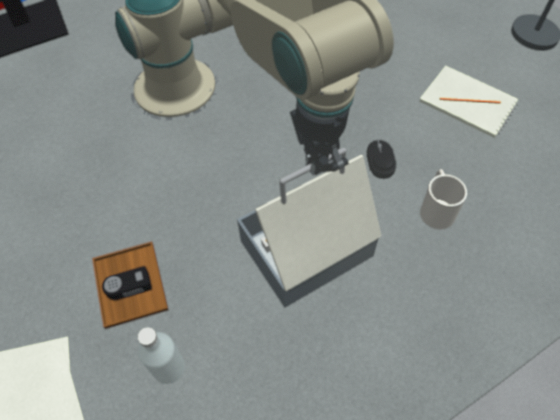

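The lid is held still at about 60°. The mic lies in the tray at (128,284), and the mouse, mug and bottle are at the same pixels as at the start. I'm handing in.

```bash
python3 -c "
from cell import job
print(job.job_done())"; python3 arc.py
```

```text
the job is handed in; nothing more can be done
None
the job is handed in; nothing more can be done
```

The microphone is flat and face up in the tray, released while the lid was still shut. I then raised the lid by its bar to about 60° and handed the job in with the gripper still holding it there, at 14.7 s. No verdict was reported.

**Last checks**
- **Lid:** the gripper position puts it at 59.9° and at rest. Fitting the lid corners in the pictures gave 58–60°, taken just before a final nudge of about half a degree.
- **Mic:** it sits about (5, -5) mm from the tray's centre, clear of the walls. Nothing touched it afterwards.
- **Mouse, mug and bottle:** they show at the same pixels as at the start.

**What disagreed**
- The finger opening read 7.3–7.9 mm on the 10 mm bar, but the lid followed throughout.
- The radius worked out from the gripper pose came to 227 mm instead of 222.6.
- The mic looked about 10% smaller in the scene and side pictures than its given size. The wrist view gave its full 95 mm length.
- The tool picked up a lean of about 0.09 rad towards the base by the end, which I could not turn out with these moves.

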